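# Point out the tube left uncapped, then its cap

## Robot

A 7-joint arm with a two-finger parallel gripper is mounted at the origin on a cart in front of the work surface, level with it; the furniture and walls round the work are solid. World frame = base frame: x ahead of the robot, y to its left, z up, the work surface at z = 0. Lengths are in m, angles in rad, forces in N, time in s.
With the tool pointing down it reaches from about 0.4 to 0.85 m from the base axis. Payload 4.5 kg.
Tool frame: the origin (TCP) lies at the very end of the fingers, on their centre line; the grasp point (between the pads) lies 19 mm behind it (r.grip_point_offset is the distance from the TCP to the grasp point, in m); z points along the fingers, y is the line along which they close (so a half turn about z gives the same grasp; the last joint's range is limited). The gripper opens to 88 mm and grips with 3 to 60 N. Pads are 18 mm wide; open, the fingers measure 123 mm over their backs; the gripper's body (75 mm by 187 mm) begins 45 mm behind the grasp point.
Start: joints at [-1.189, 0.689, -0.195, 1.565, 0.157, 0.902, -0.215], TCP at [0.213, 0.588, 0.209] pointing down, gripper open.
Joint ranges: [-3.01, 3.01], [-0.46, 2.08], [-1.47, 1.51], [0.13, 2.56], [-1, 4.14], [0.04, 2.09], [-2.66, 2.66]. Speed limits (rad/s): [2.57, 2.57, 3.14, 3.14, 3.14, 3.14, 3.14].

## Interface

Orientations are given as a unit quaternion [x, y, z, w].
In Python, from plant import r gives the robot as it stands.
- The arm moves only by the tool carry_out, never from a script. Its argument "rows" is a list of rows, each a list of 3 entries, a list of its own where there are three numbers: the shift along the tool's x, y, z in cm, then the turn, a rotation vector about the tool's x, y, z in degrees, then the closure, from 0 (fully open) to 1 (shut). A call has 1 to 12 rows; each row is the pose to reach, as a shift and turn from the pose commanded when the call began, along the tool's axes at that moment; what a row does not reach only later rows make up. A row lasts 1/10 s, in which the tool goes at most 50 mm and 8.59 degrees, less where a joint would pass 70% of its speed; a pose out of reach is approached as far as the arm can. A call with a gripper value outside its range is refused whole. The fingers move at their own pace and stop on an object; "newtons" is the grip in N (left out, the last holds). Time passes only in rows, so rows that repeat a pose let the fingers close. It gives the time, the measured TCP pose, the force, the opening and the grip force at its end, in the units of the state.
- r.get_state(): the state, without advancing time (a new reading comes with each control period).
- r.snapshot(name): name is "scene" or "side" or "wrist"; returns a dict with "image" (480x640x3 uint8, red, green, blue), "fx", "fy", "cx", "cy" (pixels), "dist_coeffs" ([k1, k2, p1, p2, k3] as OpenCV has them; the pictures are not rectified), "pose" (4x4, takes a point from camera to world coordinates). Camera axes: x right, y up, looking along -z (the intrinsics and any distortion apply to the point x, -y, -z); pixel columns grow to the right and rows downward; lengths in m; the calibration is good to about 2 mm. A picture is of the moment at which its call begins. There is no depth.
- r.finish_job(): hands the job in; it is judged then, once.
The state is a dict: "clock": time; "q": joint angles; "qd": joint speeds; "joint_torque": joint torques, N m; "tool_pos": TCP position; "eef_rot": TCP orientation; "contact_force": force on the tool from outside, world axes, zero at the start; "moment": the same for the moment, N m; "opening": opening from 0.0 (shut) to 1.0 (fully open); "finger_force": force on a finger pad.
Only numpy, scipy, OpenCV 4.12 (cv2) and the standard library are available. Lean on these libraries where they do the work, as an engineer would, in place of code of your own. Each camera call takes 0.05 s, during which the arm holds its last target. There are 200 camera calls.

## Task

Of the three large tubes standing in the right-hand rack, one was left without its cap: show a colleague which one, by pointing straight down at its open mouth from just above (fingertips a few centimetres at most over it) and staying there for at least two seconds; then point in the same way, again for at least two seconds, at the loose screw cap that lies on the worktop. Touch nothing at all, move nothing, and do not bring the fingertips low over any of the other tubes, the roll of tape or the dish. Finish with the hand raised clear, the fingertips at least 20 cm above the worktop.

Things in the scene. Friction and masses are not known exactly. Their poses are not given: they have to be found in the camera images.
- open_tube: The uncapped tube: a 50 ml clear plastic tube, 30 mm across its open mouth, 113 mm tall, standing upright in the right-hand rack. Origin: centre of its lower tip, 4 mm above the worktop; z runs up its axis. It sits tight in its hole.
- open_tube_top (a point): Centre of the open mouth of the uncapped tube, level with its rim, about 117 mm above the worktop.
- capped_a: A 50 ml clear plastic tube closed by a green screw cap (35 mm across), 116 mm tall, standing upright in the right-hand rack. Origin: centre of its lower tip, 4 mm above the worktop; z runs up its axis, so the top of its cap is 120 mm above the worktop. It sits tight in its hole.
- capped_b: A 50 ml clear plastic tube closed by a green screw cap (35 mm across), 116 mm tall, standing upright in the right-hand rack. Origin: centre of its lower tip, 4 mm above the worktop; z runs up its axis, so the top of its cap is 120 mm above the worktop. It sits tight in its hole.
- capped_a_top (a point): Centre of the top face of the cap of this capped tube, 120 mm above the worktop.
- capped_b_top (a point): Centre of the top face of the cap of this capped tube, 120 mm above the worktop.
- loose_cap: A loose screw cap from such a tube: a green disc 35 mm across and 12 mm high, lying flat on the worktop in front of the right-hand rack or a little to its left. Origin: centre of its underside, on the worktop.
- loose_cap_top (a point): Centre of the top face of the loose cap, 12 mm above the worktop.
- tape_roll: A roll of labelling tape lying flat, 77 mm across, 19 mm high, open in the middle. Bystander. Origin: centre of its underside.
- petri_dish: A round covered dish lying flat, 90 mm across, 12 mm high. Bystander. Origin: centre of its underside.
- work_rack: The rack of the job, right of the robot's middle: white slab rack, 100 (x) x 245 (y) x 52 mm high, fixed. Origin: centre of its underside. The row of large holes lies 20 mm from its middle line on its -x side, which faces the robot; three tubes stand there at 62, -20 and -103 mm along its y, in any order, rising to 120 mm above the worktop.
- rack_front: The other rack, left of the robot's middle, a bystander: the same white slab rack, fixed, with two tubes standing in it. Origin: centre of its underside.
- tube_open: An open tube in the other (left) rack with a thin thermometer standing in it, which rises to about 0.26 m above the worktop. Not part of the job. Origin: its lower tip.
- tube_green: A capped tube in the other (left) rack. Not part of the job. Origin: its lower tip.
- beaker: A glass beaker, 102 mm across and 139 mm tall, fixed, a bystander in front of the left rack; a thin dropper leans in it and sticks out to about 0.2 m above the worktop. Origin: centre of its underside.
Things that resemble listed ones, but are neither listed nor needed, are in the scene too. What is shaped like the open_tube but red is not meant.

How it is judged:
On the way, in this order (a step that is already met when the one before it is completed fails the run):
1. point at the mouth of the uncapped tube: grasp point within 22 mm sideways of its centre and 15 to 85 mm above it, for 2 s (horizontal distance between the grasp point and open_tube_top below 0.022 m and z of the grasp point in the frame of open_tube_top between 0.015 and 0.085 m), for 2 s.
2. then point at the loose cap: grasp point within 22 mm sideways of its centre and 15 to 85 mm above its top, for 2 s (horizontal distance between the grasp point and loose_cap_top below 0.022 m and z of the grasp point in the frame of loose_cap_top between 0.015 and 0.085 m), for 2 s.
At the end, for the whole second after the job is handed in: The hand is raised (grasp point more than 20 cm above the worktop); the loose cap, the tape and the dish are at rest within 6 mm of where they began (height (world z) of the grasp point above 0.2 m and distance of each of loose_cap, tape_roll, petri_dish from where it was at the start of the episode below 0.006 m and linear speed of each of loose_cap, tape_roll, petri_dish below 0.02 m/s); the robot touches nothing.
It fails at once if the fingers or the arm touch anything (more than 0.5 N) (contact force between any of the fingers, the arm and anything else above 0.5 N).
It fails at once if the cap, the tape or the dish is moved by more than 6 mm (distance of any of loose_cap, tape_roll, petri_dish from where it was at the start of the episode above 0.006 m).
It fails at once if the fingertips are brought low over one of the other tubes (grasp point within 25 mm sideways of it and less than 65 mm above its top) ((horizontal distance between the grasp point and capped_a_top below 0.025 m and z of the grasp point in the frame of capped_a_top between -1 and 0.065 m) or (horizontal distance between the grasp point and capped_b_top below 0.025 m and z of the grasp point in the frame of capped_b_top between -1 and 0.065 m) or (horizontal distance between the grasp point and tube_open below 0.025 m and height (world z) of the grasp point below 0.185 m) or (horizontal distance between the grasp point and tube_green below 0.025 m and height (world z) of the grasp point below 0.185 m)).
It fails at once if the fingertips are brought low over the tape or the dish (grasp point within 35 mm sideways of its centre and below 75 mm) ((horizontal distance between the grasp point and tape_roll below 0.035 m and height (world z) of the grasp point below 0.075 m) or (horizontal distance between the grasp point and petri_dish below 0.035 m and height (world z) of the grasp point below 0.075 m)).
It also fails if it takes over 48 s, if anything falls off the work surface, if the arm or the gripper's body presses on something with over 40 N, if the wrist force passes 120 N, or if a joint passes its speed limit or range.

## Working session

There is one attempt and no reset: what is moved stays moved. The work goes in short steps, Python scripts to look and compute and a tool call to move; the robot and the scene stay as the last step left them, time stands still between calls to the robot, and variables do not carry over. Pictures are saved under pics/ and viewed, at most 10 in all, crops included, and the job is handed in when it is done.

Besides the shell and the picture viewer there is one more tool, called after "Emit:" by a JSON object that holds its "op" and its "data". carry_out: Moves the arm, as the interface text tells. Its arguments: {"type":"object","properties":{"rows":{"type":"array"},"newtons":{"type":"number"}},"required":["rows"]}

```bash
mkdir -p pics && cat > h.py <<'E'
import numpy as np, cv2, pickle
def ray(s,u,v):
    K=np.array([[s["fx"],0,s["cx"]],[0,s["fy"],s["cy"]],[0,0,1]])
    p=cv2.undistortPoints(np.array([[[u,v]]],float),K,np.array(s["dist_coeffs"],float))[0,0]
    T=np.array(s["pose"]); return T[:3,3],T[:3,:3]@np.array([p[0],-p[1],-1])
def onplane(s,u,v,z):
    o,d=ray(s,u,v); return o+d*(z-o[2])/d[2]
def proj(s,P):
    T=np.array(s["pose"]); c=T[:3,:3].T@(np.array(P)-T[:3,3]); c=c*[1,-1,-1]
    K=np.array([[s["fx"],0,s["cx"]],[0,s["fy"],s["cy"]],[0,0,1]])
    return cv2.projectPoints(c.reshape(1,3),np.zeros(3),np.zeros(3),K,np.array(s["dist_coeffs"],float))[0].ravel()
E
python3 - <<'E'
from plant import r
from h import *
S={n:r.snapshot(n) for n in("scene","side")}
pickle.dump(S,open("s.pkl","wb"))
for n in S:
    cv2.imwrite(f"pics/{n}0.png",S[n]["image"][:,:,::-1])
    s=S[n];print(n,np.round(s["pose"],3).tolist(),s["fx"])
    h=cv2.cvtColor(s["image"],cv2.COLOR_RGB2HSV)
    m=cv2.inRange(h,(40,80,40),(90,255,255))
    k,l,st,c=cv2.connectedComponentsWithStats(m)
    for i in range(1,k):
        if st[i,4]>40: print(st[i],c[i].round(1),onplane(s,*c[i],.012).round(3),onplane(s,*c[i],.114).round(3))
st=r.get_state();print(st["clock"],st["tool_pos"],st["eef_rot"],r.grip_point_offset)
E
```

```text
scene [[0.548, 0.469, -0.693, -0.115], [-0.836, 0.33, -0.438, -0.473], [0.023, 0.819, 0.573, 0.651], [0.0, 0.0, 0.0, 1.0]] 448.80843124378447
[577  61  53  12 414] [603.3  66.3] [ 3.011 -0.368  0.012] [ 2.512 -0.384  0.114]
[461 153  23   8 113] [472.3 156.8] [ 1.376 -0.146  0.012] [ 1.138 -0.198  0.114]
[ 18 177   7   9  50] [ 20.9 181. ] [0.412 0.885 0.012] [0.327 0.668 0.114]
[566 183  37  12 196] [584.1 190.1] [ 1.333 -0.495  0.012] [ 1.102 -0.491  0.114]
[216 184  13   7  69] [221.9 186.8] [0.724 0.396 0.012] [0.59  0.258 0.114]
[349 236  16  10 120] [356.8 240.3] [ 0.712 -0.065  0.012] [ 0.58  -0.13   0.114]
[385 250  16  11 125] [392.9 254.5] [ 0.71  -0.165  0.012] [ 0.578 -0.214  0.114]
[305 308  16  14 161] [312.7 314.3] [ 0.434 -0.119  0.012] [ 0.346 -0.176  0.114]
side [[-1.0, 0.022, -0.001, 0.519], [-0.015, -0.664, 0.747, 0.802], [0.016, 0.747, 0.665, 0.857], [0.0, 0.0, 0.0, 1.0]] 505.8809247717875
[291 203  11   6  54] [295.8 205.6] [ 0.581 -0.267  0.012] [ 0.574 -0.138  0.114]
0.1 [0.2128547  0.58701495 0.20793626] [ 1.72987655e-01  9.84923689e-01 -7.69885391e-04 -7.95618945e-05] 0.0187
```

View pics/scene0.png

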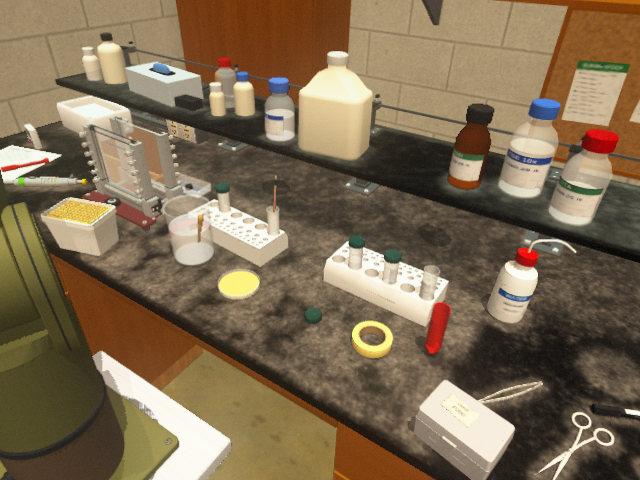

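View pics/side0.png

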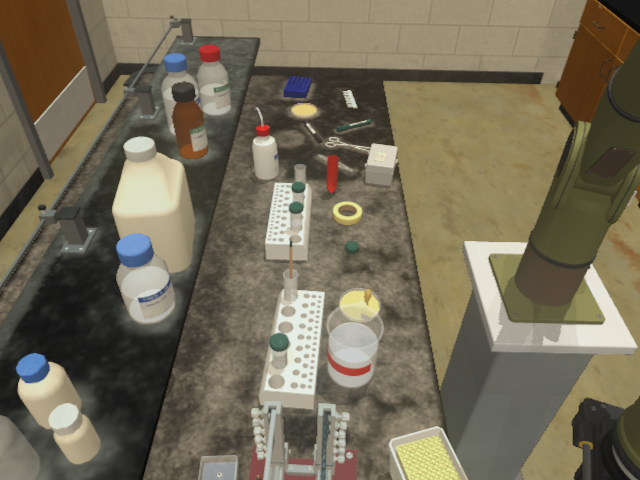

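```bash
python3 - <<'E'
from h import *
S=pickle.load(open("s.pkl","rb"));a,b=S["scene"],S["side"]
P=[.576,-.297,.117];print("mouth proj",proj(a,P),proj(b,P))
s=b;h=cv2.cvtColor(s["image"],cv2.COLOR_RGB2HSV)
m=cv2.inRange(h,(35,50,15),(95,255,140));m[:150]=0;m[:,430:]=0
k,l,st,c=cv2.connectedComponentsWithStats(m)
for i in range(1,k):
    if st[i,4]>30: print(st[i],c[i].round(1),onplane(s,*c[i],.008).round(3),onplane(s,*c[i],.114).round(3))
print("tape",onplane(a,372,339,.01),"dish",onplane(a,239,285,.01),"bottle base",onplane(a,506,314,0),"therm base",onplane(b,288,300,.1),"beaker",onplane(b,350,375,0))
# red nozzle of the bottle: triangulate straw tip / top
def tri(u,v):
    o1,d1=ray(a,*u);o2,d2=ray(b,*v);t=np.linalg.lstsq(np.c_[d1,-d2],o2-o1,rcond=None)[0]
    p,q=o1+d1*t[0],o2+d2*t[1];return (p+q)/2,np.linalg.norm(p-q)
print("red cap",tri((526,257),(263,131)),"mouth",tri((431,269),(300,169)))
print("straw",tri((574,246),(256,108)))
print("amber cap top",tri((480,110),(183,88)))
A=cv2.resize(a["image"][200:370,280:480],None,fx=3,fy=3,interpolation=2);B=cv2.resize(b["image"][140:260,240:380],(600,510),interpolation=2)
for u in[(proj(a,P)-[280,200])*3]: cv2.circle(A,tuple(int(x) for x in u),4,(255,0,255),1)
u=(proj(b,P)-[240,140])*[600/140,510/120];cv2.circle(B,tuple(int(x) for x in u),4,(255,0,255),1)
cv2.imwrite("pics/cropA.png",A[:,:,::-1]);cv2.imwrite("pics/cropB.png",B[:,:,::-1])
E
```

```text
mouth proj [432.04121062 268.65649297] [297.92939134 166.77046636]
[292 182  13  10 101] [297.7 186.6] [ 0.581 -0.36   0.008] [ 0.573 -0.214  0.114]
[289 202  14  10 103] [295.8 206.5] [ 0.582 -0.269  0.008] [ 0.574 -0.135  0.114]
[346 241  13  12 117] [351.8 246.6] [ 0.436 -0.114  0.008] [0.446 0.    0.114]
[270 334  18  16 239] [278.5 341.3] [0.596 0.175 0.008] [0.586 0.253 0.114]
tape [ 0.44454458 -0.2473801   0.01      ] dish [0.41957415 0.0629038  0.01      ] bottle base [ 0.6722414  -0.43989149  0.        ] therm base [0.57598925 0.14335174 0.1       ] beaker [ 4.51525826e-01  2.44847278e-01 -1.11022302e-16]
red cap (array([ 0.67985361, -0.43773389,  0.14008521]), np.float64(0.0036475259400621496)) mouth (array([ 0.57234081, -0.29441726,  0.11477519]), np.float64(0.005935430759472325))
straw (array([ 0.70459672, -0.50353589,  0.17680255]), np.float64(0.007118897282033926))
amber cap top (array([ 0.82903574, -0.25863939,  0.34678275]), np.float64(0.0005347873523053252))
```

View pics/cropA.png

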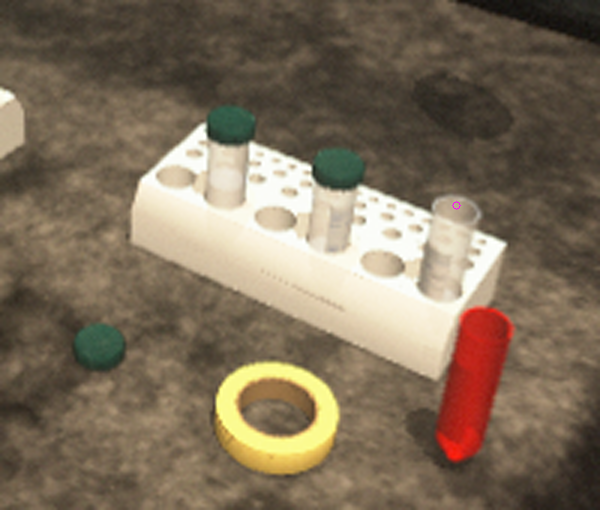

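View pics/cropB.png

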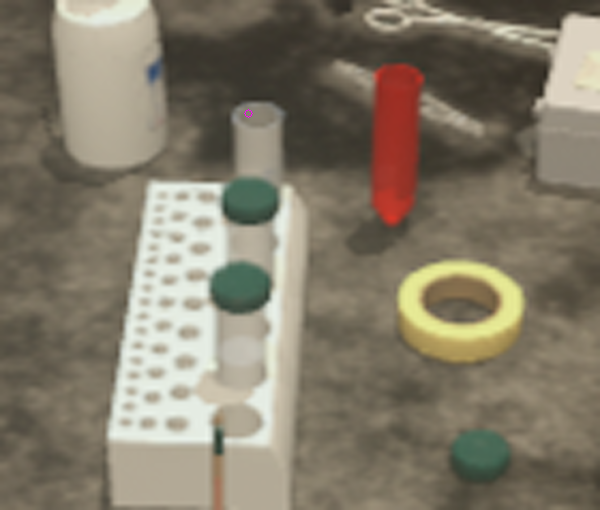

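The three candidate tubes in the right rack, in scene pixels, are (357,240) with a green cap, (393,254) with a green cap, and (431,269) with a clear open rim. The third one fits the description, and both crops confirm it. The red tube at (437,330) is excluded. The mouth is at about (0.573, -0.296, 0.117), and its 82 mm spacing from the capped tubes matches the rack. The loose cap is at scene (313,314), side (352,247), which gives (0.435, -0.117). I'll raise the hand first, then swing over.

Emit:
{"op": "carry_out", "data": {"rows": [[[0, 0, -5], [0, 0, 0], 1], [[0, 0, -10], [0, 0, 0], 1], [[0, 0, -15], [0, 0, 0], 1], [[-8, -6, -16], [0, 0, 0], 1], [[-12, -9, -16], [0, 0, 0], 1], [[-16, -12, -16], [0, 0, 0], 1], [[-20, -15, -16], [0, 0, 0], 1], [[-24, -18, -16], [0, 0, 0], 1], [[-28, -21, -16], [0, 0, 0], 1], [[-32, -24, -16], [0, 0, 0], 1], [[-34, -25, -16], [0, 0, 0], 1], [[-34, -25, -16], [0, 0, 0], 1]]}}

```text
clock: 1.3
tool_pos: [0.45, 0.2312, 0.3683]
eef_rot: [0.177, 0.984, -0.001, 0.001]
contact_force: [0.2, 0.7, -0.6]
opening: -0.001
finger_force: 0.0
```

```bash
cat > go.py <<'E'
import sys,numpy as np
from plant import r
from scipy.spatial.transform import Rotation as R
s=r.get_state();M=R.from_quat(s["eef_rot"])
print(s["clock"],np.round(s["tool_pos"],4),np.round(M.as_matrix(),3).tolist(),np.round(s["q"],2),np.round(s["contact_force"],2),s["opening"])
for t in ([.573,-.296,.36],[.573,-.296,.145],[.435,-.117,.25],[.435,-.117,.058]): print(t,(M.inv().apply(np.array(t)-s["tool_pos"])*100).round(1))
E
python3 go.py
```

```text
1.3 [0.45   0.2312 0.3683] [[-0.938, 0.348, 0.001], [0.348, 0.938, -0.003], [-0.002, -0.003, -1.0]] [-0.47  0.35 -0.15  1.67  0.06  1.12  0.58] [ 0.15  0.72 -0.57] -0.000951591762405907
[0.573, -0.296, 0.36] [-29.9 -45.2   1. ]
[0.573, -0.296, 0.145] [-29.8 -45.1  22.5]
[0.435, -0.117, 0.25] [-10.7 -33.1  11.9]
[0.435, -0.117, 0.058] [-10.6 -33.1  31.1]
```

Emit:
{"op": "carry_out", "data": {"rows": [[[-2, -4, 0], [0, 0, 0], 1], [[-5, -7.5, 0], [0, 0, 0], 1], [[-7.5, -11.5, 0], [0, 0, 0], 1], [[-10, -15, 0], [0, 0, 0], 1], [[-12.5, -19, 0], [0, 0, 0], 1], [[-15, -23, 0], [0, 0, 0], 1], [[-18, -27, 0], [0, 0, 0], 1], [[-20.5, -31, 0], [0, 0, 0], 1], [[-23, -35, 0], [0, 0, 0], 1], [[-26, -39, 0], [0, 0, 0], 1], [[-28, -42.5, 0], [0, 0, 0], 1], [[-30, -45, 0], [0, 0, 0], 1]]}}

```text
clock: 2.5
tool_pos: [0.5751, -0.2922, 0.3679]
eef_rot: [0.175, 0.985, -0.001, -0.001]
contact_force: [0.8, -0.1, 0.5]
opening: 0.003
finger_force: 0.0
```

Emit:
{"op": "carry_out", "data": {"rows": [[[0, 0, 0], [0, 0, 0], 1], [[0, 0, 0], [0, 0, 0], 1], [[0, 0, 0], [0, 0, 0], 1]]}}

```text
clock: 2.8
tool_pos: [0.5762, -0.2868, 0.3684]
eef_rot: [0.172, 0.985, 0.001, -0.0]
contact_force: [0.4, 0.9, 0.2]
opening: 0.003
finger_force: 0.0
```

```bash
python3 go.py
```

```text
2.8 [ 0.5762 -0.2868  0.3684] [[-0.941, 0.339, -0.0], [0.339, 0.941, 0.002], [0.001, 0.001, -1.0]] [ 0.4   0.58 -0.02  1.26  0.01  1.3   1.61] [0.41 0.87 0.24] 0.002600343766806122
[0.573, -0.296, 0.36] [-0.  -1.   0.8]
[0.573, -0.296, 0.145] [-0.  -1.  22.3]
[0.435, -0.117, 0.25] [19.  11.2 11.9]
[0.435, -0.117, 0.058] [19.  11.1 31.1]
```

Emit:
{"op": "carry_out", "data": {"rows": [[[0, -0.5, 3], [0, 0, 0], 1], [[0, -1, 6], [0, 0, 0], 1], [[0, -1, 9], [0, 0, 0], 1], [[0, -1, 11], [0, 0, 0], 1], [[0, -1, 12], [0, 0, 0], 1], [[0, -1, 12], [0, 0, 0], 1]]}}

```text
clock: 3.4
tool_pos: [0.5723, -0.2964, 0.2478]
eef_rot: [0.172, 0.985, 0.001, -0.001]
contact_force: [0.3, 0.1, -0.3]
opening: 0.007
finger_force: 0.0
```

```bash
python3 - <<'E'
from plant import r
from h import *
s=r.snapshot("wrist");im=s["image"].copy()
for P in([.573,-.296,.117],[.579,-.214,.12],[.435,-.117,.012]):
    u=proj(s,P);print(u);cv2.circle(im,tuple(int(x) for x in u),5,(255,0,255),1)
cv2.imwrite("pics/w1.png",im[:,:,::-1])
E
python3 go.py
```

```text
[314.1132933  226.18947188]
[403.23800964 202.71459088]
[428.01900836  29.84130547]
3.45 [ 0.5731 -0.297   0.249 ] [[-0.941, 0.34, 0.0], [0.34, 0.941, 0.0], [-0.0, 0.0, -1.0]] [ 0.42  0.67 -0.02  1.45  0.02  1.01  1.62] [-0.5  -0.17 -0.33] 0.004838993597696597
[0.573, -0.296, 0.36] [  0.    0.1 -11.1]
[0.573, -0.296, 0.145] [ 0.   0.1 10.4]
[0.435, -0.117, 0.25] [19.1 12.2 -0.1]
[0.435, -0.117, 0.058] [19.1 12.2 19.1]
```

View pics/w1.png

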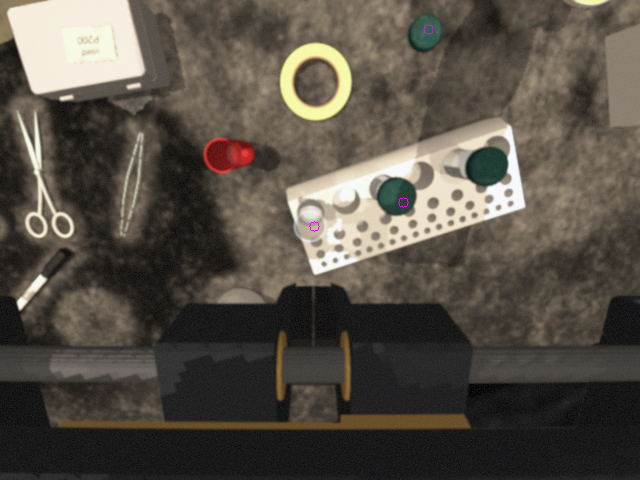

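The wrist view shows the open mouth at about (309,227), against a prediction of (314,226), so they agree within about 5 mm. The caps at (397,196) and (427,33) also match. I'll descend and hold.

Emit:
{"op": "carry_out", "data": {"rows": [[[0, 0, 2.5], [0, 0, 0], 1], [[0, 0, 5], [0, 0, 0], 1], [[0, 0, 7.5], [0, 0, 0], 1], [[0, 0, 9], [0, 0, 0], 1], [[0, 0, 10], [0, 0, 0], 1], [[0, 0, 10], [0, 0, 0], 1], [[0, 0, 10], [0, 0, 0], 1], [[0, 0, 10], [0, 0, 0], 1], [[0, 0, 10], [0, 0, 0], 1], [[0, 0, 10], [0, 0, 0], 1], [[0, 0, 10], [0, 0, 0], 1], [[0, 0, 10], [0, 0, 0], 1]]}}

```text
clock: 4.65
tool_pos: [0.5727, -0.298, 0.1487]
eef_rot: [0.173, 0.985, 0.0, 0.0]
contact_force: [0.9, -0.2, 0.5]
opening: 0.01
finger_force: 0.0
```

Emit:
{"op": "carry_out", "data": {"rows": [[[0, 0, 0], [0, 0, 0], 1], [[0, 0, 0], [0, 0, 0], 1], [[0, 0, 0], [0, 0, 0], 1], [[0, 0, 0], [0, 0, 0], 1], [[0, 0, 0], [0, 0, 0], 1], [[0, 0, 0], [0, 0, 0], 1], [[0, 0, 0], [0, 0, 0], 1], [[0, 0, 0], [0, 0, 0], 1], [[0, 0, 0], [0, 0, 0], 1], [[0, 0, 0], [0, 0, 0], 1], [[0, 0, 0], [0, 0, 0], 1], [[0, 0, 0], [0, 0, 0], 1]]}}

```text
clock: 5.85
tool_pos: [0.5727, -0.298, 0.1486]
eef_rot: [0.173, 0.985, 0.0, 0.0]
contact_force: [-0.1, 0.5, -0.4]
opening: 0.004
finger_force: 0.0
```

Emit:
{"op": "carry_out", "data": {"rows": [[[0, 0, 0], [0, 0, 0], 1], [[0, 0, 0], [0, 0, 0], 1], [[0, 0, 0], [0, 0, 0], 1], [[0, 0, 0], [0, 0, 0], 1], [[0, 0, 0], [0, 0, 0], 1], [[0, 0, 0], [0, 0, 0], 1], [[0, 0, 0], [0, 0, 0], 1], [[0, 0, 0], [0, 0, 0], 1], [[0, 0, 0], [0, 0, 0], 1], [[0, 0, 0], [0, 0, 0], 1], [[0, 0, 0], [0, 0, 0], 1], [[0, 0, 0], [0, 0, 0], 1]]}}

```text
clock: 7.05
tool_pos: [0.5727, -0.298, 0.1486]
eef_rot: [0.173, 0.985, 0.0, -0.0]
contact_force: [0.1, 0.6, 0.3]
opening: 0.006
finger_force: 0.0
```

```bash
python3 - <<'E'
from plant import r
import cv2
cv2.imwrite("pics/a2.png",cv2.resize(r.snapshot("scene")["image"][100:340,280:600,::-1],None,fx=2,fy=2))
E
python3 go.py
```

```text
7.1 [ 0.5727 -0.298   0.1486] [[-0.94, 0.341, 0.0], [0.341, 0.94, 0.0], [0.0, 0.0, -1.0]] [ 0.42  0.78 -0.03  1.56  0.02  0.8   1.61] [ 0.61 -0.03 -0.65] 0.004533083655038486
[0.573, -0.296, 0.36] [  0.    0.2 -21.1]
[0.573, -0.296, 0.145] [0.  0.2 0.4]
[0.435, -0.117, 0.25] [ 19.1  12.3 -10.1]
[0.435, -0.117, 0.058] [19.1 12.3  9.1]
```

View pics/a2.png

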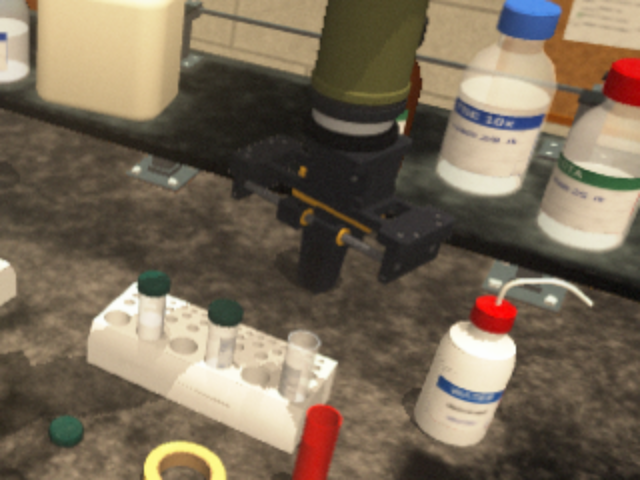

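```bash
python3 - <<'E'
from plant import r
from h import *
a=r.snapshot("scene");b=r.snapshot("side");w=r.snapshot("wrist")
T=[.5727,-.298,.1486]
print(proj(a,T),proj(b,T),proj(w,T))
u=proj(b,T)
A=cv2.resize(a["image"][200:300,380:480],(400,400),interpolation=2);B=cv2.resize(b["image"][110:210,250:350],(400,400),interpolation=2)
cv2.circle(A,tuple(int(x) for x in (proj(a,T)-[380,200])*4),4,(255,0,255),1);cv2.circle(B,tuple(int(x) for x in(u-[250,110])*4),4,(255,0,255),1)
cv2.imwrite("pics/ab3.png",np.hstack([A,B])[:,:,::-1]);cv2.imwrite("pics/w3.png",w["image"][:,:,::-1])
E
```

```text
[434.74942237 256.51758498] [299.10780736 156.21613356] [314.28684617 279.12924095]
```

View pics/ab3.png

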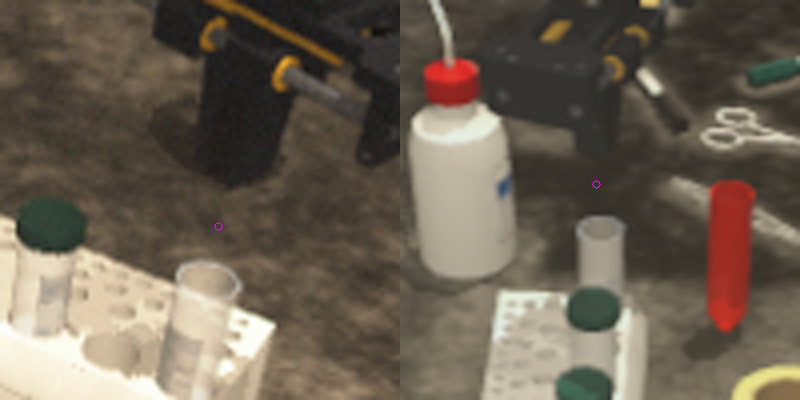

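View pics/w3.png

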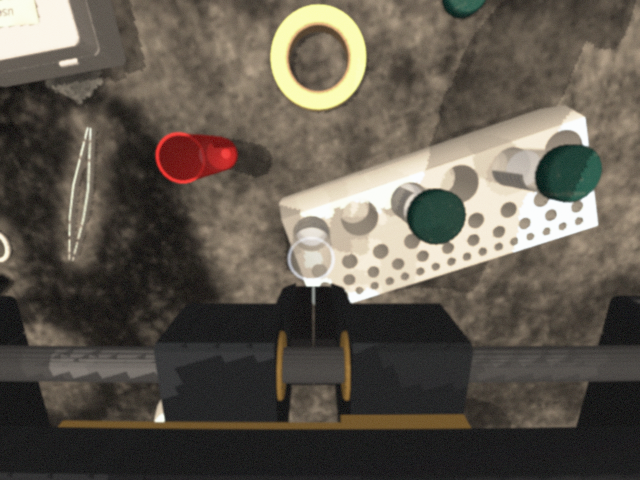

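The mouth, at wrist (311,258), lies directly under the fingertips sideways. In both fixed views the tips appear about 2 cm higher than the reported TCP. I'll go 1.3 cm lower, so the height is within limits either way, and hold again.

Emit:
{"op": "carry_out", "data": {"rows": [[[0, 0, 0.6], [0, 0, 0], 1], [[0, 0, 1.3], [0, 0, 0], 1], [[0, 0, 1.3], [0, 0, 0], 1], [[0, 0, 1.3], [0, 0, 0], 1], [[0, 0, 1.3], [0, 0, 0], 1], [[0, 0, 1.3], [0, 0, 0], 1], [[0, 0, 1.3], [0, 0, 0], 1], [[0, 0, 1.3], [0, 0, 0], 1], [[0, 0, 1.3], [0, 0, 0], 1], [[0, 0, 1.3], [0, 0, 0], 1], [[0, 0, 1.3], [0, 0, 0], 1], [[0, 0, 1.3], [0, 0, 0], 1]]}}

```text
clock: 8.45
tool_pos: [0.5727, -0.298, 0.1356]
eef_rot: [0.173, 0.985, 0.0, -0.0]
contact_force: [-0.4, -0.0, 0.6]
opening: 0.005
finger_force: 0.0
```

Emit:
{"op": "carry_out", "data": {"rows": [[[0, 0, 0], [0, 0, 0], 1], [[0, 0, 0], [0, 0, 0], 1], [[0, 0, 0], [0, 0, 0], 1], [[0, 0, 0], [0, 0, 0], 1], [[0, 0, 0], [0, 0, 0], 1], [[0, 0, 0], [0, 0, 0], 1], [[0, 0, 0], [0, 0, 0], 1], [[0, 0, 0], [0, 0, 0], 1], [[0, 0, 0], [0, 0, 0], 1], [[0, 0, 0], [0, 0, 0], 1], [[0, 0, 0], [0, 0, 0], 1], [[0, 0, 0], [0, 0, 0], 1]]}}

```text
clock: 9.65
tool_pos: [0.5727, -0.298, 0.1356]
eef_rot: [0.173, 0.985, 0.0, 0.0]
contact_force: [0.0, 0.8, -0.2]
opening: 0.008
finger_force: 0.0
```

Emit:
{"op": "carry_out", "data": {"rows": [[[0, 0, -4], [0, 0, 0], 1], [[0, 0, -8], [0, 0, 0], 1], [[0, 0, -12], [0, 0, 0], 1], [[0, 0, -15], [0, 0, 0], 1], [[4, 2.5, -15], [0, 0, 0], 1], [[8, 5, -15], [0, 0, 0], 1], [[12, 7.5, -15], [0, 0, 0], 1], [[16, 10, -15], [0, 0, 0], 1], [[19, 12.3, -15], [0, 0, 0], 1], [[19, 12.3, -15], [0, 0, 0], 1], [[19, 12.3, -15], [0, 0, 0], 1]]}}

```text
clock: 10.75
tool_pos: [0.4362, -0.1174, 0.2861]
eef_rot: [0.172, 0.985, -0.0, 0.001]
contact_force: [1.4, -0.4, 0.2]
opening: 0.002
finger_force: 0.0
```

```bash
python3 - <<'E'
from plant import r
from h import *
s=r.snapshot("wrist");h=cv2.cvtColor(s["image"],cv2.COLOR_RGB2HSV)
m=cv2.inRange(h,(60,70,20),(95,255,140))
k,l,st,c=cv2.connectedComponentsWithStats(m)
for i in range(1,k):
    if st[i,4]>150: print(st[i],c[i].round(1),onplane(s,*c[i],.012).round(3))
cv2.imwrite("pics/w4.png",s["image"][:,:,::-1])
E
python3 go.py
```

```text
[300 187  25  26 488] [312.1 199.8] [ 0.435 -0.119  0.012]
10.8 [ 0.4368 -0.1183  0.286 ] [[-0.94, 0.341, 0.002], [0.341, 0.94, -0.001], [-0.002, -0.0, -1.0]] [ 0.19  0.35 -0.04  1.96  0.02  0.83  1.36] [ 0.43  0.16 -0.49] 0.008026578366718827
[0.573, -0.296, 0.36] [-18.9 -12.1  -7.4]
[0.573, -0.296, 0.145] [-18.8 -12.1  14.1]
[0.435, -0.117, 0.25] [0.2 0.1 3.6]
[0.435, -0.117, 0.058] [ 0.2  0.1 22.8]
```

View pics/w4.png

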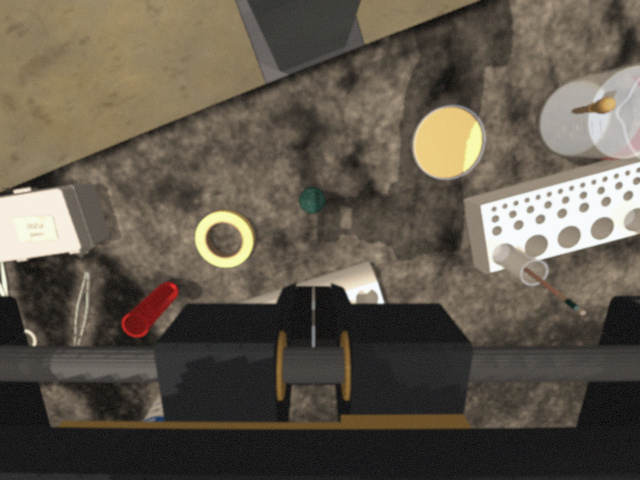

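The cap, at wrist (312,200), gives (0.435, -0.119) and sits directly below the fingers. The tape at (224,240) and the dish at (449,143) are well clear. I'll descend and hold.

Emit:
{"op": "carry_out", "data": {"rows": [[[0, 0, 3], [0, 0, 0], 1], [[0, 0, 6], [0, 0, 0], 1], [[0, 0, 9], [0, 0, 0], 1], [[0, 0, 12], [0, 0, 0], 1], [[0, 0, 15], [0, 0, 0], 1], [[0, 0, 17.5], [0, 0, 0], 1], [[0, 0, 20], [0, 0, 0], 1], [[0, 0, 22], [0, 0, 0], 1], [[0, 0, 23.5], [0, 0, 0], 1], [[0, 0, 24.5], [0, 0, 0], 1], [[0, 0, 24.5], [0, 0, 0], 1], [[0, 0, 24.5], [0, 0, 0], 1]]}}

```text
clock: 12.0
tool_pos: [0.4365, -0.1182, 0.0406]
eef_rot: [0.173, 0.985, -0.0, 0.0]
contact_force: [-0.3, 0.6, -0.4]
opening: 0.007
finger_force: 0.0
```

Emit:
{"op": "carry_out", "data": {"rows": [[[0, 0, 0], [0, 0, 0], 1], [[0, 0, 0], [0, 0, 0], 1], [[0, 0, 0], [0, 0, 0], 1], [[0, 0, 0], [0, 0, 0], 1], [[0, 0, 0], [0, 0, 0], 1], [[0, 0, 0], [0, 0, 0], 1], [[0, 0, 0], [0, 0, 0], 1], [[0, 0, 0], [0, 0, 0], 1], [[0, 0, 0], [0, 0, 0], 1], [[0, 0, 0], [0, 0, 0], 1], [[0, 0, 0], [0, 0, 0], 1], [[0, 0, 0], [0, 0, 0], 1]]}}

```text
clock: 13.2
tool_pos: [0.436, -0.1176, 0.0406]
eef_rot: [0.173, 0.985, 0.0, -0.0]
contact_force: [-0.2, 0.1, 0.7]
opening: 0.003
finger_force: 0.0
```

Emit:
{"op": "carry_out", "data": {"rows": [[[0, 0, 0], [0, 0, 0], 1], [[0, 0, 0], [0, 0, 0], 1], [[0, 0, 0], [0, 0, 0], 1], [[0, 0, 0], [0, 0, 0], 1], [[0, 0, 0], [0, 0, 0], 1], [[0, 0, 0], [0, 0, 0], 1], [[0, 0, 0], [0, 0, 0], 1], [[0, 0, 0], [0, 0, 0], 1], [[0, 0, 0], [0, 0, 0], 1], [[0, 0, 0], [0, 0, 0], 1], [[0, 0, 0], [0, 0, 0], 1], [[0, 0, 0], [0, 0, 0], 1]]}}

```text
clock: 14.4
tool_pos: [0.436, -0.1176, 0.0406]
eef_rot: [0.173, 0.985, 0.0, 0.0]
contact_force: [-0.0, 0.1, -0.3]
opening: 0.008
finger_force: 0.0
```

```bash
python3 - <<'E'
from plant import r
from h import *
for n in("scene","side"):
    s=r.snapshot(n);cv2.imwrite(f"pics/{n}5.png",s["image"][:,:,::-1]);print(proj(s,r.get_state()["tool_pos"]))
a=cv2.imread("pics/scene5.png")[220:370,220:420];b=cv2.imread("pics/side5.png")[140:290,270:470]
cv2.imwrite("pics/ab5.png",cv2.resize(np.hstack([a,b]),None,fx=2,fy=2))
E
python3 go.py
```

```text
[312.88067192 302.81204429]
[352.55142268 235.90457857]
14.5 [ 0.436  -0.1176  0.0406] [[-0.94, 0.341, 0.0], [0.341, 0.94, 0.0], [-0.0, 0.0, -1.0]] [ 0.17  0.8  -0.01  2.21  0.06  0.13  1.32] [-0.03 -0.37 -0.25] 0.0030341314890782937
[0.573, -0.296, 0.36] [-19.  -12.1 -31.9]
[0.573, -0.296, 0.145] [-19.  -12.1 -10.4]
[0.435, -0.117, 0.25] [  0.1   0.  -20.9]
[0.435, -0.117, 0.058] [ 0.1  0.  -1.7]
```

View pics/ab5.png

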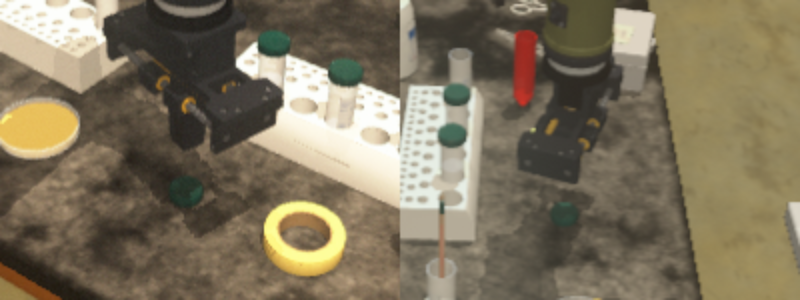

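The fingertips are centred over the undisturbed loose cap, at scene (313,315). The hold lasted 2.4 s, so I'll raise the hand now.

Emit:
{"op": "carry_out", "data": {"rows": [[[0, 0, -3], [0, 0, 0], 1], [[0, 0, -7], [0, 0, 0], 1], [[0, 0, -11], [0, 0, 0], 1], [[0, 0, -15], [0, 0, 0], 1], [[0, 0, -19], [0, 0, 0], 1], [[0, 0, -23], [0, 0, 0], 1], [[0, 0, -25], [0, 0, 0], 1], [[0, 0, -26], [0, 0, 0], 1], [[0, 0, -26], [0, 0, 0], 1], [[0, 0, -26], [0, 0, 0], 1], [[0, 0, -26], [0, 0, 0], 1]]}}

```text
clock: 15.6
tool_pos: [0.435, -0.1174, 0.2992]
eef_rot: [0.173, 0.985, 0.0, -0.002]
contact_force: [-0.1, -0.0, 0.6]
opening: 0.006
finger_force: 0.0
```

```bash
python3 -c "
from plant import r
s=r.get_state();print(s['clock'],s['tool_pos'])
if s['tool_pos'][2]>.25: print(r.finish_job())"
```

```text
15.6 [ 0.43502145 -0.11743354  0.29917176]
the job is handed in; nothing more can be done
None
```

I pointed at the uncapped tube's mouth and then at the loose cap, each for over 2 s and with no sign of contact, then handed the job in at 15.6 s with the fingertips about 30 cm up; no verdict was returned.

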